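Seat the dividing plate on the decorating turntable

ROBOT

A 7-joint arm with a two-finger parallel gripper is mounted at the origin on the work surface; the furniture and walls round the work are solid. World frame = base frame: x ahead of the robot, y to its left, z up, the work surface at z = 0. Lengths are in mm, angles in rad, forces in N, time in s.
With the tool pointing down it reaches from about 400 to 750 mm from the base axis. Payload 19.5 kg.
Tool frame: the origin (TCP) lies midway between the tips of the shut fingers; the grasp point (between the pads) lies 19 mm behind it; z points along the fingers, y is the line along which they close (so a half turn about z gives the same grasp; the last joint's range is limited). The gripper opens to 85 mm and grips with 20 to 120 N. Pads are 22 mm wide; open, the fingers measure 114 mm over their backs; the gripper's body (76 mm by 85 mm) begins 54 mm behind the grasp point. The pads swing forward as they close: fully open they stand 13 mm farther back than shut.
Start: joints at [1.131, 0.707, -0.028, 1.485, 0.022, 0.951, -0.075], TCP at [222.74, -530.077, 231.268] pointing down, gripper open.
Joint ranges: [-2.71, 2.71], [-0.32, 2.16], [-1.57, 1.52], [0, 2.45], [-1.46, 4.6], [0, 2.02], [-2.83, 2.83]. Speed limits (rad/s): [1.89, 1.89, 2.57, 2.57, 3.01, 3.01, 3.01].

INTERFACE

Orientations are given as a unit quaternion [x, y, z, w].
In Python, from plant import telemetry, cams, manip gives the robot as it stands.
- The arm moves only by the tool drive_tool, never from a script. Its argument "series" is one flat list of numbers, 5 for each row, row after row: the closure, from -1 (fully open) to 1 (shut), then the shift along the tool's x, y, z in mm, then the turn about the tool's z in rad. A call has 1 to 12 rows; each row shifts and turns the commanded pose from where the row before left it, along the tool's axes as they then stand; what a row does not reach is not made up. A row lasts 1/10 s, in which the tool goes at most 50 mm and 8.59 degrees, less where a joint would pass 70% of its speed; a pose out of reach is approached as far as the arm can. A call with a gripper value outside its range is refused whole. The fingers move at their own pace and stop on an object; the grip force is fixed at half the most. Time passes only in rows, so rows that do not move let the fingers close. It gives the time, the measured TCP pose, the force, the opening and the grip force at its end, in the units of the state.
- telemetry.get_state(): the state, without advancing time (a new reading comes with each control period).
- cams.snapshot(name): name is "scene" or "top"; returns the picture (480x640x3 uint8, blue, green, red); there is no depth.
- cams.get_calibration(name): a dict with "intrinsics" (3x3 intrinsics, pixels), "origin" and "orientation" of the camera in the world. Camera axes: x right, y down, z forward; pixel columns grow to the right and rows downward; lengths in mm; the calibration is good to about 2 mm. A picture is of the moment at which its call begins. get_calibration takes no time and is no camera call.
- manip.hand_in(): hands the job in; it is judged then, once.
The state is a dict: "time": time; "joint_pos": joint angles; "dq": joint speeds; "effort": joint torques, N m; "tool_pos": TCP position; "tcp_rot": TCP orientation; "wrist_force": force on the tool from outside, world axes, zero at the start; "wrist_torque": the same for the moment, N m; "opening": finger opening in mm; "grip_force": force on a finger pad.
Only numpy, scipy, OpenCV 4.12 (cv2) and the standard library are available. Lean on these libraries where they do the work, as an engineer would, in place of code of your own. Each camera call takes 0.05 s, during which the arm holds its last target. There are 200 camera calls.

TASK

Pick up the eight-pointed dividing plate by its square hub and fit it on the decorating turntable: lower it over the spindle and feel for the drive pin by turning the plate lightly, until the pin drops into the plate's hole and the plate sits fully home, flat on the turntable's head. Be gentle: never lean hard on the plate. Let go of it, and leave the other things on the table alone.

Things in the scene. Friction and masses are not known exactly. Their poses are not given: they have to be found in the camera images.
- plate: Loose aluminium eight-pointed star plate, 0.28 to 0.52 kg, 141 mm over the points, 10 mm thick, lying hub up. On its middle a square hub, 34 x 34 mm, top 45 mm above the underside, flats facing the plate's own x and y. A 16.5 mm bore runs through on the axis. Origin: on the axis at the underside, z up along the hub; +x points to the pin hole.
- pin_hole (a point): The plate's one hole for the drive pin: through, 10 mm in diameter, its middle 42.4 mm from the plate's origin along the plate's own +x, at the underside. Axes as the plate's.
- turntable: Decorating turntable, fixed to the table. Foot 130 mm, head 116 mm in diameter. Origin: on the spindle axis at table level, z up. The head's flat top, the plate's seat, is 50 mm above the origin. Pressing plate and turntable together with more than 60 N (sum of all their contacts, wedging between spindle and pin included) damages them.
- spindle_top (a point): Middle of the top of the turntable's fixed steel spindle, on its axis, 100 mm above the table, 50 mm above the seat. Spindle 14 mm in diameter; its last 7 mm taper to 6 mm at the top. Axes as the turntable's.
- seat (a point): Middle of the head's top, 50 mm high; plate origin comes here. A drive pin, 8 mm thick, stands 14 mm above it, 42.4 mm from the axis. The head is clamped; its angle is not reported: the pin lies anywhere within 0.6 rad (34 degrees) either side of this point's own -x (axes as the turntable's). A plate that misses the pin stops on it, 14 mm too high.
- test_tile: Loose bystander: small star-shaped glazed test tile, 63 x 63 x 9 mm, lying on the table; origin at the middle of its underside. Leave it where it is.
- stamp: Loose bystander: turned wooden stamp standing upright, 26 mm thick, 67 mm tall; origin at the middle of its underside. Leave it standing where it is.
There are look-alikes about, which are no part of the job. What is shaped like the turntable but pink or purple is not meant.

How it is judged:
By the outcome, as a careful person would: the job done as asked, in the order asked, and still so for the second after the job is handed in, with the robot touching nothing.
It also fails if it takes over 72 s, if anything falls off the work surface, if the arm or the gripper's body presses on something with over 40 N, if the wrist force passes 120 N, or if a joint passes its speed limit or range.

## Working session

There is one attempt and no reset: what is moved stays moved. The work goes in short steps, Python scripts to look and compute and a tool call to move; the robot and the scene stay as the last step left them, time stands still between calls to the robot, and variables do not carry over. Pictures are saved under pics/ and viewed, at most 10 in all, crops included, and the job is handed in when it is done.

Besides the shell and the picture viewer there is one more tool, called after ">>>" in YAML: its name, and indented under it one key for each argument. drive_tool: Moves the arm, as the interface text tells. Its arguments: {"type":"object","properties":{"series":{"type":"array"}},"required":["series"]}

```bash
mkdir -p pics
python3 - <<'E'
from plant import telemetry,cams
import cv2
s=telemetry.get_state();print(s)
for n in("scene","top"):
    cv2.imwrite(f"pics/{n}0.png",cams.snapshot(n));print(n,cams.get_calibration(n))
E
```

```text
{'time': 0.0, 'joint_pos': array([ 1.1313087 ,  0.70708161, -0.02759969,  1.48498054,  0.02203085,
        0.95088411, -0.07550384]), 'dq': array([-0.0004802 ,  0.00067844,  0.00112427, -0.0011568 , -0.00070966,
       -0.00079233, -0.00078158]), 'effort': array([ 1.93163731e-05, -8.83226180e+01,  1.23427626e+00, -2.36161566e+01,
        1.67259586e-02,  6.71634305e-03, -3.38835775e-05]), 'tool_pos': array([ 222.63133141, -529.88026196,  230.84425244]), 'tcp_rot': array([ 9.80285538e-01,  1.97585395e-01, -1.37355750e-04, -5.06999506e-04]), 'wrist_force': array([-0.30134752,  0.27508008, -0.02099965]), 'wrist_torque': array([-0.06337158, -0.05292711,  0.0164284 ]), 'grip_force': 0.0, 'opening': 85.24302611864972}
scene {'intrinsics': array([[588.01356439,   0.        , 319.65510032],
       [  0.        , 588.01356439, 237.50026823],
       [  0.        ,   0.        ,   1.        ]]), 'origin': array([-203.47361379,  697.72626081, 1202.17557986]), 'orientation': array([-0.25581527,  0.89207792, -0.35700167,  0.10632652])}
top {'intrinsics': array([[452.06266302,   0.        , 324.56069999],
       [  0.        , 452.06266302, 244.8571511 ],
       [  0.        ,   0.        ,   1.        ]]), 'origin': array([ 209.64655149, -187.91540649, 1489.72390961]), 'orientation': array([-0.70281265,  0.7092506 , -0.04342086,  0.03365401])}
```

View pics/scene0.png

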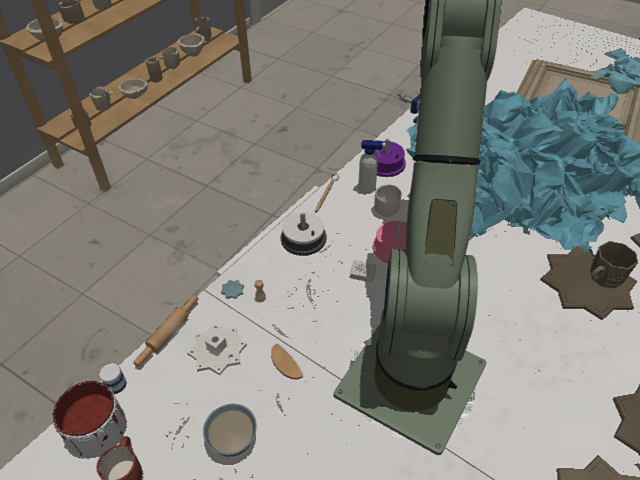

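View pics/top0.png

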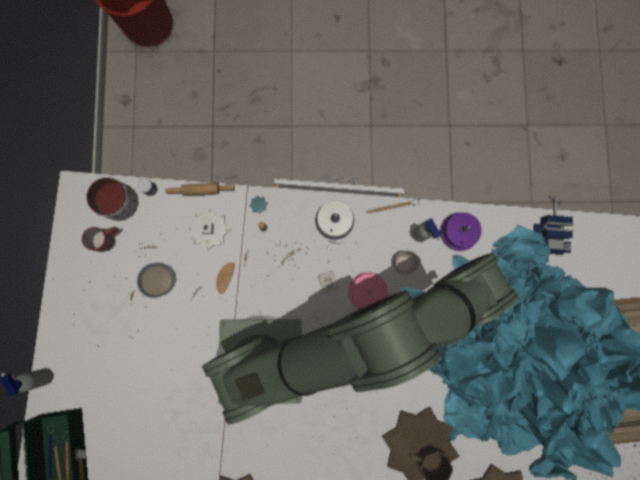

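The scene view shows the plate at (216,345), the white turntable at (303,232), the tile at (232,289) and the stamp at (259,290). In the top view they are at (208,229), (335,219), (258,204) and (262,226). The pink and purple ones are decoys. I'll enlarge the plate and the turntable next.

```bash
cat > h.py <<'E'
import numpy as np,cv2
from scipy.spatial.transform import Rotation as R
from plant import cams,telemetry
C={n:cams.get_calibration(n) for n in("scene","top")}
def ray(n,uv):
    c=C[n];d=R.from_quat(c["orientation"]).apply(np.linalg.solve(c["intrinsics"],[*uv,1.]));return c["origin"],d
def at(n,uv,z):
    o,d=ray(n,uv);return (o+d*(z-o[2])/d[2]).round(1)
def proj(n,P):
    c=C[n];q=R.from_quat(c["orientation"]).inv().apply(np.atleast_2d(P)-c["origin"])@c["intrinsics"].T;return q[:,:2]/q[:,2:]
def crop(im,c,w=36,h=None,k=8):
    h=h or w;u,v=c;return cv2.resize(im[v-h:v+h,u-w:u+w],None,fx=k,fy=k,interpolation=cv2.INTER_CUBIC)
E
python3 - <<'E'
from h import *
s=cv2.imread("pics/scene0.png");t=cv2.imread("pics/top0.png")
a=np.vstack([np.hstack([crop(s,(216,345),40,30,10-3+0),crop(s,(303,232),17*0+17*0+17+0+0+17-6,30,7)]),np.hstack([crop(t,(208,229),40,30,7)[:,:],crop(t,(335,219),28,30,7)])])
a=cv2.resize(a,(800,600*0+int(a.shape[0]*800/a.shape[1]))) if a.shape[1]>800 else a
a=cv2.resize(a,None,fx=.7,fy=.7) if a.shape[0]>600 else a
print(a.shape);cv2.imwrite("pics/c.png",a)
for n,u,z in[("scene",(303,214),100),("scene",(303,232),50),("top",(335,219),50),("top",(335,217),100),("scene",(216,335),45),("top",(208,228),45),("scene",(232,289),5),("top",(258,204),5),("top",(262,226),67),("scene",(259,283),67)]:print(n,u,at(n,u,z))
E
```

```text
(493, 560, 3)
scene (303, 214) [ 449.5 -241.6  100. ]
scene (303, 232) [ 440.2 -224.9   50. ]
top (335, 219) [ 450.8 -243.1   50. ]
top (335, 217) [ 448.7 -241.3  100. ]
scene (216, 335) [431.2 162.2  45. ]
top (208, 228) [425.4 165.8  45. ]
scene (232, 289) [508.7   9.7   5. ]
top (258, 204) [510.9  11.1   5. ]
top (262, 226) [427.2 -10.3  67. ]
scene (259, 283) [426.5  -5.3  67. ]
```

View pics/c.png

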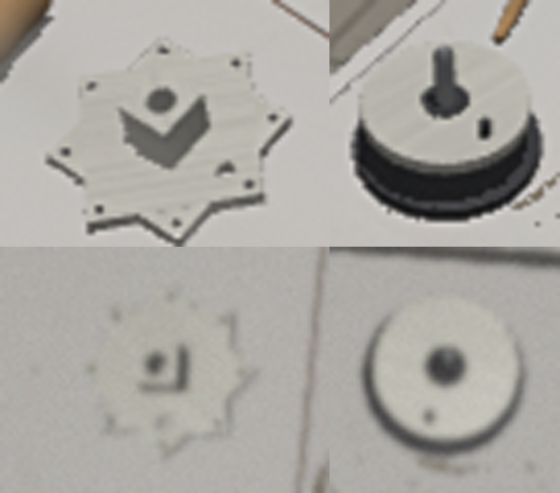

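Run:
```python
from h import *
k=4.118
def S(x,y):return (176+x/k,315+y/k) if x<329 else (275+(x-329.4)/k,202+y/k)
def T(x,y):return (168+x/k,199+(y-247)/k) if x<329 else (307+(x-329.4)/k,189+(y-247)/k)
print("spindle",at("scene",S(444,50),100),at("top",T(447,359),100))
print("pin top",at("scene",S(485,120),64),at("top",T(429,415),64))
print("bore",at("scene",S(161,101),45),at("top",T(155,363),45))
print("hole",at("scene",S(225,168),10),at("top",T(163,422),10))
print("hub corners",[at("scene",S(*p),45) for p in((120,110),(166,137),(208,96))],[at("top",T(*p),45) for p in((139,386),(181,386),(181,345))])
for n,f,pts in(("scene",S,((164,50),(237,63),(273,118),(249,184),(176,222),(98,209),(65,152),(91,86))),):
    h=np.array([at(n,f(*p),10) for p in pts]);print(h,h.mean(0))
```

```text
spindle [ 449.6 -240.9  100. ] [ 451.3 -243.   100. ]
pin top [ 411.6 -230.4   64. ] [ 413.7 -230.    64. ]
bore [425.  173.2  45. ] [428.2 173.4  45. ]
hole [383.9 173.5  10. ] [385.9 174.9  10. ]
hub corners [array([440.9, 190.2,  45. ]), array([407.3, 190.4,  45. ]), array([404.4, 156.4,  45. ])] [array([410.2, 185.5,  45. ]), array([409.9, 152.9,  45. ]), array([442.3, 153.4,  45. ])]
[[465.5 128.2  10. ]
 [422.7 112.6  10. ]
 [381.1 132.   10. ]
 [365.7 174.6  10. ]
 [385.4 215.9  10. ]
 [428.2 232.7  10. ]
 [468.8 213.8  10. ]
 [485.7 170.9  10. ]] [425.3875 172.5875  10.    ]
```

The two cameras agree: the plate axis is at about (425.5,173) with its hole at 178°, the spindle at (450,-242), and the pin bearing about 163° from the axis. I'll move at the current height, by way of the turntable.

>>> drive_tool:
  series: [-1,40,-22,0,0,-1,40,-22,0,0,-1,40,-22,0,0,-1,40,-22,0,0,-1,40,-22,0,0,-1,40,-22,0,0,-1,40,-22,0,0,-1,40,-22,0,0,-1,0,0,0,-0.14,-1,0,0,0,-0.14,-1,0,0,0,-0.14,-1,0,0,0,-0.14]

```text
time: 1.3
tool_pos: [449.5, -243.7, 231.1]
tcp_rot: [0.886, 0.463, -0.0, -0.0]
wrist_force: [-0.5, 0.0, 0.2]
opening: 85.3
grip_force: 0.0
```

>>> drive_tool:
  series: [-1,0,0,0,-0.145,-1,0,0,0,-0.145,-1,0,0,0,-0.145,-1,0,0,0,-0.145,-1,46,-4,0,0,-1,46,-4,0,0,-1,46,-4,0,0,-1,46,-4,0,0,-1,46,-4,0,0,-1,46,-4,0,0,-1,46,-4,0,0,-1,46,-4,0,0]

```text
time: 2.5
tool_pos: [429.3, 126.8, 231.3]
tcp_rot: [0.719, 0.695, -0.0, -0.0]
wrist_force: [1.3, -0.3, 0.7]
opening: 85.6
grip_force: 0.0
```

```bash
cat > go.py <<'E'
import sys
from h import *
# tool-frame shift from the measured pose to x y z, and turn to tool-x angle (deg)
s=telemetry.get_state();r=R.from_quat(s["tcp_rot"]);M=r.as_matrix();th=np.degrees(np.arctan2(M[1,0],M[0,0]))
print("t",round(s["time"],2),"pos",s["tool_pos"].round(2),"th",th.round(2),"tilt",np.degrees(np.arccos(-M[2,2])).round(2),"q",s["joint_pos"].round(2),"F",s["wrist_force"].round(1),"T",s["wrist_torque"].round(2),"open",round(s["opening"],1))
if len(sys.argv)>3:
    a=list(map(float,sys.argv[1:]));print("shift",r.inv().apply(np.array(a[:3])-s["tool_pos"]).round(2),"turn",-np.radians(a[3]-th).round(4))
E
python3 go.py 425.5 173 100 88
```

```text
t 2.5 pos [429.28 126.8  231.29] th 88.1 tilt 0.01 q [-0.2   0.53 -0.26  1.92  0.2   0.72 -0.61] F [ 1.3 -0.3  0.7] T [-0.06 -0.12 -0.03] open 85.6
shift [ 46.06  -5.29 131.29] turn 0.0018
```

>>> drive_tool:
  series: [-1,46,-5,0,0,-1,0,0,44,0,-1,0,0,44,0,-1,0,0,44,0,-1,0,0,30,0,-1,0,0,20,0,-1,0,0,0,0,-1,0,0,0,0]

```text
time: 3.3
tool_pos: [426.2, 171.2, 49.8]
tcp_rot: [0.719, 0.695, -0.0, -0.0]
wrist_force: [0.6, 0.5, 1.3]
opening: 85.5
grip_force: 0.0
```

```bash
python3 go.py 425.5 173 13 88
python3 - <<'E'
from h import *
a=cams.snapshot("scene");b=cams.snapshot("top")
cv2.imwrite("pics/d.png",np.hstack([crop(a,(216,330),50,50,7)[:560,:400*0+400*2-0][:, :700],crop(b,(208,228),45,50,7)])[:, :])
im=cv2.imread("pics/d.png");im=cv2.resize(im,None,fx=.6,fy=.6);print(im.shape);cv2.imwrite("pics/d.png",im)
E
```

```text
t 3.3 pos [426.22 171.17  49.75] th 88.11 tilt 0.02 q [-0.4   0.88 -0.09  2.06  0.33  0.21 -0.81] F [0.6 0.5 1.3] T [ 0.03 -0.01  0.06] open 85.5
shift [ 1.81 -0.77 36.75] turn 0.002Traceback (most recent call last):
  File "<stdin>", line 3, in <module>
    return _nx.concatenate(arrs, 1, dtype=dtype, casting=casting)
           ~~~~~~~~~~~~~~~^^^^^^^^^^^^^^^^^^^^^^^^^^^^^^^^^^^^^^^
ValueError: all the input array dimensions except for the concatenation axis must match exactly, but along dimension 0, the array at index 0 has size 560 and the array at index 1 has size 700
```

```bash
cat > look.py <<'E'
import sys
from h import *
# name su sv tu tv : side-by-side crops, scale 4
n,a=sys.argv[1],list(map(int,sys.argv[2:]))
S,T=cams.snapshot("scene"),cams.snapshot("top")
cv2.imwrite(f"pics/{n}.png",np.hstack([crop(S,a[:2],50,60,4),crop(T,a[2:],50,60,4)]))
cv2.imwrite(f"/tmp/{n}s.png",S);cv2.imwrite(f"/tmp/{n}t.png",T)
E
python3 look.py d1 216 335 208 228
```

```text
(no output)
```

View pics/d1.png

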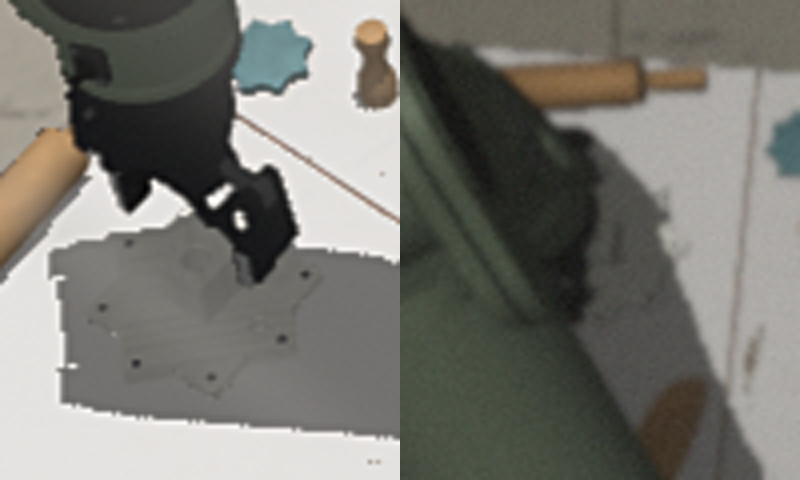

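The view shows the open fingers either side of the hub, one at about (229,345) and the other near (198,326), with the tile and stamp well clear. I'll descend and grip.

>>> drive_tool:
  series: [-1,1.8,-0.7,12,0,-1,0,0,12,0,-1,0,0,8,0,-1,0,0,4,0,-1,0,0,0,0,1,0,0,0,0,1,0,0,0,0,1,0,0,0,0,1,0,0,0,0,1,0,0,0,0,1,0,0,0,0,1,0,0,0,0]

```text
time: 4.7
tool_pos: [426.2, 173.1, 13.8]
tcp_rot: [0.719, 0.695, 0.001, 0.0]
wrist_force: [1.0, 0.1, 10.2]
opening: 33.0
grip_force: 60.8
```

```bash
python3 go.py
```

```text
t 4.7 pos [426.18 173.1   13.82] th 88.1 tilt 0.08 q [-0.43  0.96 -0.05  2.07  0.34  0.12 -0.82] F [ 1.   0.1 10.2] T [-0.05 -0.26  0.  ] open 33.0
```

>>> drive_tool:
  series: [1,0,0,-3,0,1,0,0,-5,0,1,0,0,-20,0,1,0,0,-40,0,1,0,0,-40,0,1,0,0,-40,0,1,0,0,0,0,1,0,0,0,0]

```text
time: 5.5
tool_pos: [425.7, 172.8, 161.6]
tcp_rot: [0.719, 0.695, 0.0, 0.0]
wrist_force: [0.8, -0.3, -5.5]
opening: 33.2
grip_force: 61.3
```

```bash
python3 go.py 450 -242 161.8 73
python3 - <<'E'
from h import *
p=telemetry.get_state()["tool_pos"];print([proj(n,p-[0,0,14]).round(0) for n in C])
E
```

```text
t 5.5 pos [425.65 172.75 161.58] th 88.09 tilt 0.05 q [-0.33  0.66 -0.22  1.98  0.26  0.53 -0.76] F [ 0.8 -0.3 -5.5] T [ 0.05 -0.04  0.  ] open 33.2
shift [-4.1371e+02  3.8170e+01 -3.3000e-01] turn 0.2633
[array([[209., 313.]]), array([[197., 223.]])]
```

The grip held: about 5 N of weight and an opening of 33 mm. I'll carry the plate over to the turntable.

>>> drive_tool:
  series: [1,-20,2,0,0,1,-46,4.25,0,0,1,-46,4.25,0,0,1,-46,4.25,0,0,1,-46,4.25,0,0,1,-46,4.25,0,0,1,-46,4.25,0,0,1,-46,4.25,0,0,1,-46,4.25,0,0,1,-26,2.2,0,0,1,0,0,0,0.13,1,0,0,0,0.133]

```text
time: 6.7
tool_pos: [449.1, -242.6, 159.3]
tcp_rot: [0.806, 0.592, -0.001, -0.001]
wrist_force: [0.5, -0.1, -4.1]
opening: 33.4
grip_force: 61.2
```

```bash
python3 go.py 450 -242 161.8 73; python3 look.py e1 300 215 335 215
```

```text
t 6.7 pos [ 449.12 -242.58  159.3 ] th 72.66 tilt 0.18 q [ 0.59  0.73 -0.29  1.8   0.31  0.66 -0.18] F [ 0.5 -0.1 -4.1] T [ 0.05 -0.    0.  ] open 33.4
shift [ 0.81  0.66 -2.5 ] turn -0.0059
```

View pics/e1.png

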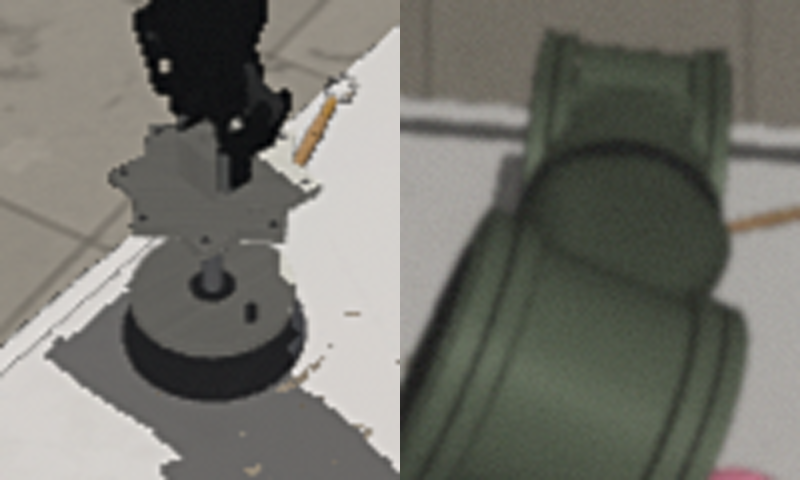

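The scene crop shows the plate held level over the head, with the spindle at crop (212,280), the pin at (251,312), and tip holes at about (142,217), (205,240) and (273,224). I'll enlarge it with the predicted points overlaid, so the camera's own offset cancels.

Run:
```python
from h import *
S=cv2.imread("/tmp/e1s.png");k=10;u0,v0=272,182
im=cv2.resize(S[v0:v0+60,u0:u0+60],None,fx=k,fy=k,interpolation=cv2.INTER_CUBIC)
def dot(P,c):
    for u,v in proj("scene",P):
        q=int((u-u0+.5)*k),int((v-v0+.5)*k);cv2.circle(im,q,3,c,-1);print(q,end=" ")
    print()
ps=np.radians(162.6);z=159.3-13.8+10
dot([[449.1+60*np.cos(ps+i*np.pi/4),-242.6+60*np.sin(ps+i*np.pi/4),z] for i in range(8)],(0,0,255))
dot([[449.1+42.4*np.cos(ps),-242.6+42.4*np.sin(ps),z]],(0,255,0))
c=np.array([449.6,-240.9])
for a in(155,163,170):
    a=np.radians(a);dot([[*(c+42.4*np.array([np.cos(a),np.sin(a)])),64]],(255,0,0))
cv2.imwrite("pics/f.png",im)
```

```text
(460, 290) (540, 182) (486, 72) (334, 21) (171, 56) (86, 160) (132, 274) (289, 329) 
(416, 255) 
(399, 513) 
(417, 504) 
(430, 494)
```

View pics/f.png

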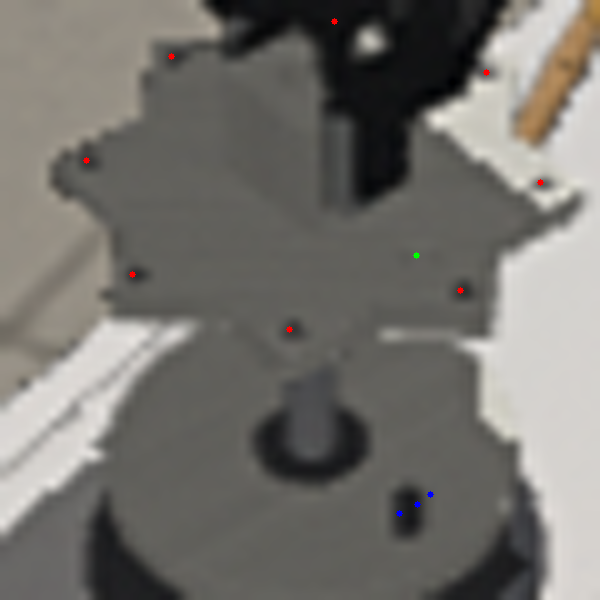

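The overlay shows tip holes at (139,274), (293,329), (465,291) and (90,161), about 0.5 px right of the prediction. The pin's shaft runs from (407,487) to (407,537).

Run:
```python
from h import *
from scipy.optimize import least_squares
f=lambda x,y:(272+x/10-.5,182+y/10-.5)
obs=np.array([f(465,291),f(293,329),f(139,274),f(90,161)]);idx=np.array([0,7,6,5])
def P(p):
    a=p[2]+idx*np.pi/4;return np.c_[p[0]+60*np.cos(a),p[1]+60*np.sin(a),np.full(4,155.5)]
r=least_squares(lambda p:(proj("scene",P(p))-obs).ravel(),[449,-242,2.84]);print("plate in scene",r.x[:2].round(1),np.degrees(r.x[2]).round(2),r.fun.round(2))
for z,y in((64,491),(50,534)):
    p=at("scene",f(407,y),z)
    for c in((449.6,-240.9),(450.5,-242)):
        d=p[:2]-c;print(z,p,np.hypot(*d).round(1),np.degrees(np.arctan2(d[1],d[0])).round(1))
# spindle axis in the first scene picture
S=cv2.imread("pics/scene0.png");g=cv2.cvtColor(S,6)
for v in(213,214,216,218,220,222):print(v,g[v,296:312])
print(proj("scene",[[449.6,-240.9,100],[449.6,-240.9,75],[449.6,-240.9,50]]))
```

```text
plate in scene [ 448.1 -243.2] 162.64 [-0.03 -0.05  0.1   0.06 -0.14  0.03  0.06 -0.05]
64 [ 414.1 -231.3   64. ] 36.8 164.9
64 [ 414.1 -231.3   64. ] 37.9 163.6
50 [ 412.8 -228.9   50. ] 38.7 161.9
50 [ 412.8 -228.9   50. ] 39.9 160.8
213 [188 188 184 186 183 154 145 131 149 177 180 181 183 185 184 184]
214 [184 184 184 185 138  94 109 102  96 171 184 184 183 182 181 181]
216 [181 182 183 182 100  67  76  76  77 147 180 183 181 181 180 180]
218 [179 179 184 186 118  71  67  66  74 147 181 182 179 180 181 183]
220 [182 183 185 184 116  71  68  66  71 121 178 185 184 185 186 184]
222 [180 182 186 185 117  72  69  69  70  97 154 184 189 187 185 183]
[[302.82591795 214.13691729]
 [303.07998573 220.73465384]
 [303.32839644 227.18548515]]
```

Run:
```python
from h import *
from scipy.optimize import least_squares
for n,f,(u,v),w in(("top","top0",(335,219),26),("scene","scene0",(303,232),28)):
    im=cv2.imread(f"pics/{f}.png");g=cv2.GaussianBlur(cv2.cvtColor(im,6),(3,3),0).astype(float)
    def loss(p):
        s=0;a=np.linspace(0,2*np.pi,180,endpoint=False)
        out=[]
        for r in(56,60):
            q=proj(n,np.c_[p[0]+r*np.cos(a),p[1]+r*np.sin(a),np.full(180,50)]).astype(np.float32)
            out.append(cv2.remap(g.astype(np.float32),q[:,:1],q[:,1:],1).ravel())
        return -np.abs(out[0]-out[1]).sum()
    b=max(((-loss((x,y)),x,y) for x in np.arange(442,458,.5) for y in np.arange(-250,-234,.5)));print(n,b)
    x0,y0=b[1:]
    # darkest spot near r=42.4 with pin column z 50..64
    res=[]
    for a in np.arange(130,230,1.):
        c,s=np.cos(np.radians(a)),np.sin(np.radians(a))
        q=proj(n,[[x0+42.4*c,y0+42.4*s,z] for z in(52,55,58,61,63)]).astype(np.float32)
        res.append((cv2.remap(g.astype(np.float32),q[:,:1],q[:,1:],1).mean().round(1),a))
    print(sorted(res)[:9])
    print("pin spot",at(n,(312.3,231.2) if n=="scene" else (331.2,229.8),62)-[x0,y0,0])
```

```text
top (np.float32(4188.825), np.float64(455.0), np.float64(-242.5))
[(np.float32(143.7), np.float64(162.0)), (np.float32(145.2), np.float64(161.0)), (np.float32(145.8), np.float64(163.0)), (np.float32(146.8), np.float64(160.0)), (np.float32(148.5), np.float64(159.0)), (np.float32(149.3), np.float64(164.0)), (np.float32(150.2), np.float64(158.0)), (np.float32(152.8), np.float64(165.0)), (np.float32(154.1), np.float64(157.0))]
pin spot [-41.   12.4  62. ]
scene (np.float32(4465.1094), np.float64(453.0), np.float64(-242.5))
[(np.float32(62.9), np.float64(161.0)), (np.float32(65.2), np.float64(162.0)), (np.float32(68.0), np.float64(163.0)), (np.float32(68.3), np.float64(160.0)), (np.float32(70.5), np.float64(164.0)), (np.float32(73.4), np.float64(165.0)), (np.float32(79.2), np.float64(159.0)), (np.float32(82.3), np.float64(166.0)), (np.float32(89.9), np.float64(158.0))]
pin spot [-39.3  11.4  62. ]
```

```bash
python3 - <<'E'
from h import *
print(at("scene",(302.4,213.7),100),proj("scene",[452,-242.2,100]),proj("top",[452,-242.2,100]))
g=cv2.cvtColor(cv2.imread("pics/top0.png"),6)
print(g[208:224,328:344])
E
python3 go.py 452 -242.2 118 72
```

```text
[ 451.5 -241.7  100. ] [[302.34736466 213.52737192]] [[335.28552522 215.96472209]]
[[180 185 183 184 182 183 182 181 186 185 183 185 185 184 184 183]
 [184 182 184 183 182 185 185 186 185 184 184 186 183 184 185 185]
 [184 182 183 181 183 183 184 182 184 187 184 184 185 184 185 186]
 [183 183 180 181 181 183 181 185 187 183 187 185 185 186 187 187]
 [186 184 185 181 174 171 171 170 170 175 181 184 185 185 185 188]
 [187 185 184 170 155 141 137 139 144 148 167 180 184 186 187 184]
 [186 184 174 152 122  99 100 113 114 116 137 164 181 183 186 186]
 [188 183 158 125  88  77  86 106 106  98 110 140 172 184 185 186]
 [185 176 144  98  68  62  75  92  95  83  85 121 164 183 186 188]
 [185 168 128  85  63  61  67  80  78  73  77 109 155 181 190 191]
 [185 167 124  87  59  63  60  69  69  73  79 108 156 181 189 191]
 [185 173 140  96  72  66  66  63  63  70  85 121 164 185 190 194]
 [190 182 157 120  88  72  70  69  69  80 103 141 175 188 193 193]
 [189 188 174 145 117  99  88  83  92 106 134 163 178 192 191 193]
 [189 189 181 171 154 137 119 119 132 144 166 182 189 190 189 192]
 [190 191 187 183 181 172 161 162 169 178 185 190 192 189 193 192]]
t 6.8 pos [ 449.52 -241.71  159.74] th 72.91 tilt 0.16 q [ 0.59  0.73 -0.29  1.8   0.32  0.66 -0.18] F [-0.5  0.  -4.5] T [ 0.    0.   -0.02] open 33.6
shift [ 0.25  2.63 41.74] turn 0.0158
```

>>> drive_tool:
  series: [1,0.9,3.4,0,0.016,1,0,0,15,0,1,0,0,15,0,1,0,0,10,0,1,0,0,0,0,1,0,0,0,0]

```text
time: 7.4
tool_pos: [453.8, -242.1, 121.4]
tcp_rot: [0.808, 0.589, 0.0, -0.0]
wrist_force: [1.1, 0.1, -4.9]
opening: 33.2
grip_force: 61.1
```

```bash
python3 go.py 453 -241.8 118 72;python3 look.py g1 300 215 335 215;  python3 - <<'E'
from h import *
S=cv2.imread("/tmp/g1s.png");cv2.imwrite("pics/g1.png",cv2.resize(S[190:250,272:332],None,fx=8,fy=8,interpolation=2))
E
```

```text
t 7.4 pos [ 453.79 -242.13  121.4 ] th 72.18 tilt 0.01 q [ 0.57  0.79 -0.26  1.83  0.34  0.57 -0.22] F [ 1.1  0.1 -4.9] T [-0.01 -0.05  0.03] open 33.2
shift [ 0.07 -0.85  3.4 ] turn 0.0032
```

View pics/g1.png

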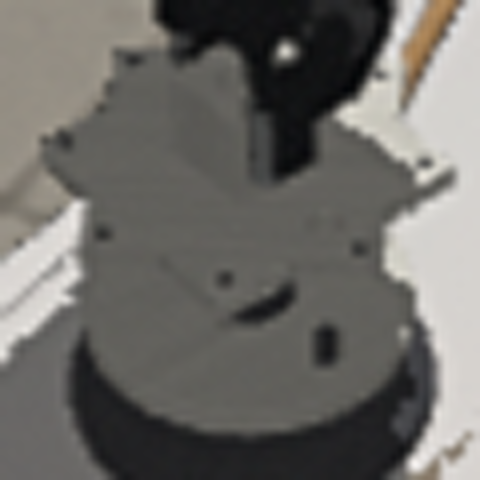

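The plate is just above the spindle, with tip holes at crop (103,233), (225,278), (361,248) and (66,139). I'll compare its centre with the spindle as seen by the same camera.

Run:
```python
from h import *
from scipy.optimize import least_squares
obs=np.array([[272+x/8-.5,190+y/8-.5] for x,y in((361,248),(225,278),(103,233),(66,139))]);idx=np.array([0,7,6,5])
def P(p):
    a=p[2]+idx*np.pi/4;return np.c_[p[0]+60*np.cos(a),p[1]+60*np.sin(a),np.full(4,121.4-3.8)]
r=least_squares(lambda p:(proj("scene",P(p))-obs).ravel(),[449,-242,2.84]);print("plate in scene",r.x[:2].round(1),np.degrees(r.x[2]).round(2),r.fun.round(2))
```

```text
plate in scene [ 452.9 -243.4] 162.04 [-0.2  -0.1  -0.   -0.07  0.   -0.08  0.2   0.28]
```

>>> drive_tool:
  series: [1,0.9,-0.9,3,0,1,0,0,4,0,1,0,0,4,0,1,0,0,3,0,1,0,0,0,0]

```text
time: 8.0
tool_pos: [453.7, -241.7, 107.1]
tcp_rot: [0.808, 0.589, 0.0, 0.001]
wrist_force: [3.8, -4.9, -5.2]
opening: 33.4
grip_force: 61.3
```

```bash
python3 go.py 453 -241 100 72
```

```text
t 8.0 pos [ 453.7 -241.7  107.1] th 72.11 tilt 0.1 q [ 0.56  0.81 -0.24  1.84  0.35  0.53 -0.23] F [ 3.8 -4.9 -5.2] T [-1.06 -0.92  0.03] open 33.4
shift [ 0.45 -0.9   7.1 ] turn 0.0019
```

>>> drive_tool:
  series: [1,-0.6,0.8,0,0,1,0,0,0,0,1,0,0,3,0,1,0,0,3,0,1,0,0,0,0]

```text
time: 8.5
tool_pos: [454.1, -242.3, 101.0]
tcp_rot: [0.808, 0.589, 0.0, 0.001]
wrist_force: [5.4, -5.2, -6.0]
opening: 33.3
grip_force: 61.1
```

```bash
python3 go.py
```

```text
t 8.5 pos [ 454.13 -242.32  100.98] th 72.11 tilt 0.07 q [ 0.56  0.83 -0.24  1.84  0.36  0.51 -0.23] F [ 5.4 -5.2 -6. ] T [-1.28 -1.21 -0.05] open 33.3
```

>>> drive_tool:
  series: [1,-0.6,1.2,0,0,1,0,0,0,0,1,0,0,0,0]

```text
time: 8.8
tool_pos: [454.3, -242.6, 101.1]
tcp_rot: [0.808, 0.589, -0.0, -0.0]
wrist_force: [-0.3, -0.7, -3.7]
opening: 33.4
grip_force: 61.3
```

>>> drive_tool:
  series: [1,-0.5,1,0,0,1,0,0,5,0,1,0,0,5,0,1,0,0,5,0,1,0,0,4,0,1,0,0,0,0,1,0,0,0,0]

```text
time: 9.5
tool_pos: [455.4, -243.5, 82.2]
tcp_rot: [0.808, 0.589, -0.0, -0.0]
wrist_force: [0.6, 0.2, -4.0]
opening: 33.1
grip_force: 61.2
```

```bash
python3 go.py
```

```text
t 9.5 pos [ 455.39 -243.53   82.22] th 72.13 tilt 0.02 q [ 0.55  0.86 -0.22  1.85  0.37  0.47 -0.24] F [ 0.6  0.2 -4. ] T [-0.   -0.06 -0.  ] open 33.1
```

>>> drive_tool:
  series: [1,0,0,2,0,1,0,0,1,0,1,0,0,1,0,1,0,0,0.7,0,1,0,0,0,0,1,0,0,0,0]

```text
time: 10.1
tool_pos: [455.4, -243.6, 77.6]
tcp_rot: [0.808, 0.589, 0.0, -0.0]
wrist_force: [0.2, -0.1, -4.2]
opening: 33.2
grip_force: 61.2
```

Underside is near 63.8 with no contact yet. I'll go down by small steps.

>>> drive_tool:
  series: [1,0,0,0.5,0,1,0,0,0.5,0,1,0,0,0.5,0,1,0,0,0,0,1,0,0,0,0]

```text
time: 10.6
tool_pos: [455.4, -243.6, 76.1]
tcp_rot: [0.808, 0.589, 0.0, -0.0]
wrist_force: [0.3, 0.2, -4.2]
opening: 33.4
grip_force: 61.2
```

```bash
python3 go.py
```

```text
t 10.6 pos [ 455.4  -243.6    76.07] th 72.13 tilt 0.01 q [ 0.54  0.87 -0.21  1.85  0.37  0.46 -0.24] F [ 0.3  0.2 -4.2] T [ 0.   -0.04  0.01] open 33.4
```

>>> drive_tool:
  series: [1,0,0,0.5,0,1,0,0,0.5,0,1,0,0,0.5,0,1,0,0,0.5,0,1,0,0,0,0,1,0,0,0,0]

```text
time: 11.2
tool_pos: [455.4, -243.6, 74.1]
tcp_rot: [0.808, 0.589, 0.0, -0.0]
wrist_force: [0.1, 0.0, -4.3]
opening: 33.3
grip_force: 61.2
```

```bash
python3 go.py
```

```text
t 11.2 pos [ 455.41 -243.6    74.1 ] th 72.12 tilt 0.01 q [ 0.54  0.87 -0.21  1.85  0.38  0.45 -0.25] F [ 0.1  0.  -4.3] T [ 0.04 -0.    0.01] open 33.3
```

>>> drive_tool:
  series: [1,0,0,1,0,1,0,0,1,0,1,0,0,1,0,1,0,0,1,0,1,0,0,0,0]

```text
time: 11.7
tool_pos: [455.4, -243.5, 69.9]
tcp_rot: [0.808, 0.589, -0.0, -0.0]
wrist_force: [0.7, 0.6, -3.3]
opening: 33.2
grip_force: 61.2
```

>>> drive_tool:
  series: [1,0,0,1,0,1,0,0,1,0,1,0,0,1,0,1,0,0,0,0,1,0,0,0,0]

```text
time: 12.2
tool_pos: [455.4, -243.6, 67.1]
tcp_rot: [0.808, 0.589, 0.0, -0.0]
wrist_force: [-0.4, 1.2, -4.1]
opening: 33.4
grip_force: 61.2
```

```bash
python3 go.py
```

```text
t 12.2 pos [ 455.39 -243.59   67.07] th 72.12 tilt 0.01 q [ 0.54  0.89 -0.2   1.86  0.38  0.44 -0.25] F [-0.4  1.2 -4.1] T [0.03 0.01 0.01] open 33.4
```

Pin is in the hole, with the underside near 53.3. I'll ease down until it touches the seat.

>>> drive_tool:
  series: [1,0,0,1,0,1,0,0,1,0,1,0,0,0.5,0,1,0,0,0,0,1,0,0,0,0]

```text
time: 12.7
tool_pos: [455.4, -243.6, 64.6]
tcp_rot: [0.808, 0.589, 0.0, -0.0]
wrist_force: [-0.3, -0.1, -4.8]
opening: 32.9
grip_force: 61.2
```

>>> drive_tool:
  series: [1,0,0,0.4,0,1,0,0,0.4,0,1,0,0,0,0]

```text
time: 13.0
tool_pos: [455.4, -243.6, 63.9]
tcp_rot: [0.808, 0.589, 0.0, 0.0]
wrist_force: [-1.1, -0.2, -1.0]
opening: 33.1
grip_force: 61.6
```

Contact came at TCP z 63.9, which is 50 plus the grasp offset of 13.8, so the plate is home. I'll ease a little more and release.

>>> drive_tool:
  series: [1,0,0,0.2,0,1,0,0,0,0,-1,0,0,0,0,-1,0,0,0,0,-1,0,0,0,0,-1,0,0,0,0,-1,0,0,0,0]

```text
time: 13.7
tool_pos: [455.4, -243.6, 63.6]
tcp_rot: [0.808, 0.589, 0.0, -0.0]
wrist_force: [-0.0, 0.2, 0.9]
opening: 85.8
grip_force: 0.0
```

```bash
python3 go.py
```

```text
t 13.7 pos [ 455.42 -243.62   63.58] th 72.12 tilt 0.0 q [ 0.54  0.89 -0.2   1.86  0.38  0.43 -0.25] F [-0.   0.2  0.9] T [-0.02  0.    0.  ] open 85.8
```

>>> drive_tool:
  series: [-1,0,0,-10,0,-1,0,0,-30,0,-1,0,0,-40,0,-1,0,0,-40,0,-1,0,0,-40,0,-1,-40,0,0,0,-1,-40,0,0,0,-1,-40,0,0,0,-1,-40,0,0,0,-1,0,0,0,0]

```text
time: 14.7
tool_pos: [403.3, -400.5, 223.8]
tcp_rot: [0.81, 0.586, -0.001, 0.0]
wrist_force: [0.4, 1.6, -0.6]
opening: 86.0
grip_force: 0.0
```

```bash
python3 go.py; python3 look.py z1 300 235 330 220
python3 - <<'E'
from h import *
from scipy.optimize import least_squares
S=cv2.imread("/tmp/z1s.png");im=cv2.resize(S[205:265,272:332],None,fx=9,fy=9,interpolation=2)
a=np.radians(162.1)
for z,c in((60,(0,0,255)),(74,(255,0,0))):
    for u,v in proj("scene",[[454+60*np.cos(a+i*np.pi/4),-242.3+60*np.sin(a+i*np.pi/4),z] for i in range(8)]):cv2.circle(im,(int((u-271.5)*9),int((v-204.5)*9)),2,c,-1)
cv2.imwrite("pics/z1.png",im)
cv2.imwrite("pics/z2.png",cv2.resize(S[180:400,100:400],None,fx=2,fy=2))
E
```

```text
t 14.7 pos [ 403.3  -400.53  223.8 ] th 71.76 tilt 0.13 q [ 0.9   0.72 -0.35  1.52  0.28  0.96  0.15] F [ 0.4  1.6 -0.6] T [ 0.11  0.01 -0.  ] open 86.0
```

View pics/z1.png

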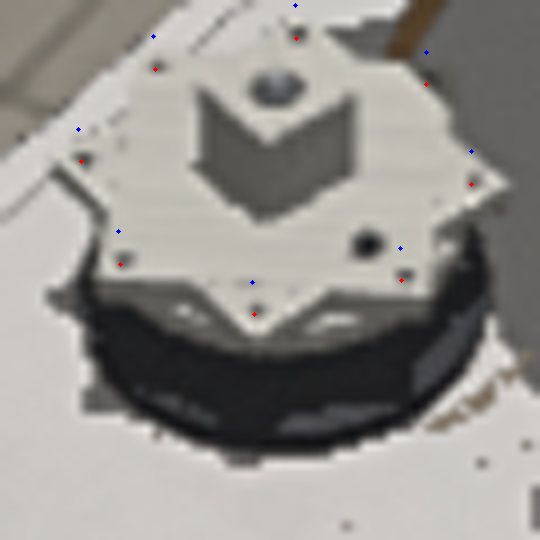

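View pics/z2.png

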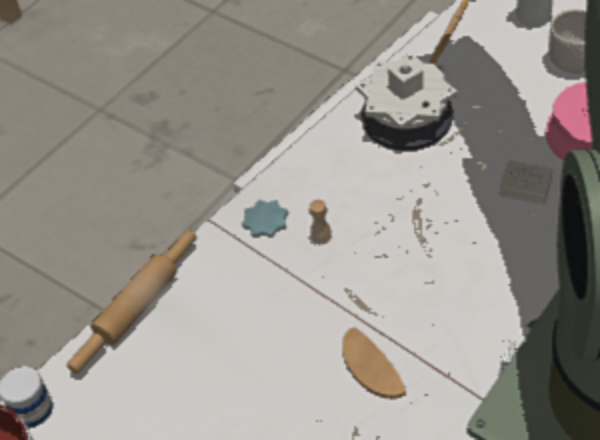

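The tip holes match the seated prediction (red, z 60), not the perched one (blue). The spindle shows in the bore at (275,88), the pin sits in its hole at (367,244), and the tile and stamp are where they were. I'm handing the job in.

```bash
python3 -c "
from plant import manip
print(manip.hand_in())"
```

```text
the job is handed in; nothing more can be done
None
```

The dividing plate sits fully home on the turntable with the drive pin in its hole; I released it, left the tile and stamp alone, and handed the job in at about 15 s of the 72 s. The pin dropped in on the first descent, so no turning search was needed.

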